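Hang the blue Maddox rod lens on the lens rail

ROBOT

A 7-joint arm with a two-finger parallel gripper is mounted at the origin on the work surface. World frame = base frame: x ahead of the robot, y to its left, z up, the work surface at z = 0. Lengths are in m, angles in degrees, forces in N, time in s.
With the tool pointing down it reaches from about 0.425 to 0.875 m from the base axis. Payload 4.7 kg.
Tool frame: the origin (TCP) lies between the finger pads; the fingertips stand 22 mm ahead of it and the grasp point (between the pads) lies 3 mm ahead of it (env.finger_overhang is the distance from the TCP to the fingertips, in m); z points along the fingers, y is the direction in which the jaws open and shut (so a half turn about z gives the same grasp; the last joint's range is limited). The gripper opens to 85 mm and grips with 20 to 120 N. Pads are 22 mm wide; open, the fingers measure 114 mm over their backs; the gripper's body (76 mm by 85 mm) begins 54 mm behind the grasp point. The pads swing forward as they close: fully open they stand 13 mm farther back than shut.
Start: joints at [65.724, 18.392, -4.016, 83.108, 1.295, 78.541, -3.26], TCP at [0.276, -0.589, 0.253] pointing down, gripper open.
Joint ranges: [-163.93, 163.93], [-17.29, 119.83], [-79.2, 71.16], [3.27, 140.29], [-89.18, 269.18], [5.43, 117.66], [-154.24, 154.24]. Speed limits (degrees/s): [147.25, 147.25, 180, 180, 180, 180, 180].

INTERFACE

Orientations are given as a 3x3 rotation matrix whose columns are the frame's x, y, z axes.
In Python, from workcell import monitor, grab_frame, calibration, order, env gives the robot as it stands.
- The arm moves only by the shell command python3 -m crank 'ROWS' [OPENING]. ROWS is JSON, a list of rows, each a list of 2 entries, a list of its own where there are three numbers: the shift along the tool's x, y, z in cm, then the turn, a rotation vector about the tool's x, y, z in degrees. A call has 1 to 20 rows; each row shifts and turns the pose as measured when the row begins, along the tool's axes as they then stand; what a row does not reach is not made up. A row lasts 1/10 s, in which the tool goes at most 50 mm and 8.59 degrees, less where a joint would pass 70% of its speed; a pose out of reach is approached as far as the arm can. A call with a gripper value outside its range is refused whole. OPENING is the finger opening in cm, from 0 to 8.54, set as the call begins (- or left out, the last holds). The fingers move at their own pace and stop on an object; the grip force is fixed at half the most. Time passes only in rows, so rows that do not move let the fingers close. It gives the time, the measured TCP pose, the force and the opening at its end, in the units of the state.
- monitor.read_state(): the state, without advancing time (a new reading comes with each control period).
- grab_frame(name): name is "side" or "top" or "wrist"; returns the picture (400x640x3 uint8, red, green, blue); there is no depth.
- calibration(name): a dict with "fx", "fy", "cx", "cy" (pixels), "position" and "attitude" of the camera in the world. Camera axes: x right, y up, looking along -z (the intrinsics and any distortion apply to the point x, -y, -z); pixel columns grow to the right and rows downward; lengths in m; the calibration is good to about 2 mm. A picture is of the moment at which its call begins: read the wrist's pose just before it. calibration takes no time and is no camera call; for the wrist camera it gives the pose at the moment of the call.
- order.job_done(): hands the job in, once; it reports no verdict.
The state is a dict: "time": time; "joint_positions": joint angles; "qd": joint speeds; "joint_torque": joint torques, N m; "eef_pos": TCP position; "eef_rot": TCP orientation; "contact_force": force on the tool from outside, world axes, zero at the start; "ft_torque": the same for the moment, N m; "opening": finger opening in m.
Only numpy, scipy, OpenCV 4.12 (cv2) and the standard library are available. Lean on these libraries where they do the work, as an engineer would, in place of code of your own. Each camera call takes 0.05 s, during which the arm holds its last target.

TASK

Hang the blue Maddox rod lens carrier on the aluminium lens rail, at the white mark: lift its hook over the rail's lip, so that the tooth is behind the lip and the lens in front, on the robot's side, and lower it until the hook sits fully down on the lip before you let go. Leave the brass prism carrier and the black occluder carrier standing where they are.

Things in the scene. Friction and masses are not known exactly. Their poses are not given: they have to be found in the camera images.
- maddox_grip (a point): Centre of grip tab (18 x by 24 y by 40 mm tall) of the blue hooked lens carrier, 128 mm tall, 90-180 g, standing on its foot. z up, x to the tooth. Below it: hook arm, 20 wide in y, underside 28 mm down; tooth at x +12 to +20, tip 52 mm down; stem and round 44 mm lens at x -12 to -20; foot, x -12 to -56, 44 wide, underside 108 mm down. The 24 mm gap between stem and tooth straddles the lip.
- rail_mark (a point): Top edge, mid-length, of the fixed aluminium rail's lip at its 20 mm wide white mark, 130 mm over the bench. x level across the rail, away from the robot; y along it; z up. Lip: plate 6 mm thick (x +-3), 220 mm long, flat front 100 mm deep. Behind it a channel to x +48, floor 34 mm down. End plates rise 15 mm over the lip. Seated: tab centre 28 mm above here, carrier's x along this x, stem in front.
- prism_grip (a point): Centre of the brass grip tab, 108 mm above the bench, of the prism carrier: same shape as the blue one, brass foot, clear lens in a brass rim. To be left alone.
- occluder_grip (a point): Centre of the black grip tab, 108 mm above the bench, of the occluder carrier: same shape as the blue one, all matte black. To be left alone.
There are look-alikes about, which are no part of the job. Of the things like the part that bears maddox_grip, leave any that is green or turquoise; of the rest the larger one is meant.

How it is judged (in metres and radians):
On the way, in this order (a step that is already met when the one before it is completed fails the run):
1. the carrier is held above the rail at the mark, the tooth's tip higher than the lip (x of maddox_grip in the frame of rail_mark between -0.05 and 0.05 m and y of maddox_grip in the frame of rail_mark between -0.05 and 0.05 m and z of maddox_grip in the frame of rail_mark above 0.051 m), for 0.05 s.
2. the hook is lowered onto the lip (within 10 mm) while still in the fingers (x of maddox_grip in the frame of rail_mark between -0.02 and 0.02 m and y of maddox_grip in the frame of rail_mark between -0.025 and 0.025 m and z of maddox_grip in the frame of rail_mark between 0.015 and 0.038 m and contact force between maddox and the fingers above 0.5 N), for 0.1 s.
At the end, for the whole second after the job is handed in: The blue carrier hangs at rest on the rail, released: its grip tab within 20 mm of the mark along the rail and 18 mm across it, tab centre 18 to 37 mm above the lip's top (28 when exactly seated), leaning less than 18 degrees and turned less than 18 degrees from square to the rail (x of maddox_grip in the frame of rail_mark between -0.018 and 0.018 m and y of maddox_grip in the frame of rail_mark between -0.02 and 0.02 m and z of maddox_grip in the frame of rail_mark between 0.018 and 0.037 m and angle between maddox_grip's own z axis and vertical below 0.32 rad and angle between the x axis of maddox_grip and the x axis of rail_mark, either way round below 0.32 rad and linear speed of maddox below 0.02 m/s); the robot touches nothing.
It fails at once if the brass prism carrier is shifted more than 30 mm or knocked over (distance of prism_grip from where it was at the start of the episode above 0.03 m or angle between prism_grip's own z axis and vertical above 0.5 rad).
It fails at once if the black occluder carrier is shifted more than 30 mm or knocked over (distance of occluder_grip from where it was at the start of the episode above 0.03 m or angle between occluder_grip's own z axis and vertical above 0.5 rad).
It also fails if it takes over 48 s, if anything falls off the work surface, if the arm or the gripper's body presses on something with over 40 N, if the wrist force passes 120 N, or if a joint passes its speed limit or range.

## Working session

There is one attempt and no reset: what is moved stays moved. The work goes in short steps, Python scripts to look and compute and a shell command to move; the robot and the scene stay as the last step left them, time stands still between calls to the robot, and variables do not carry over. Pictures are saved under pics/ and viewed, and the job is handed in when it is done.

```bash
mkdir -p pics; ls; python3 - <<'E'
from workcell import monitor, grab_frame, calibration, env
import cv2
print(monitor.read_state())
for n in ("side","top","wrist"):
    c=calibration(n);print(n,c)
    cv2.imwrite(f"pics/{n}0.png",grab_frame(n)[:,:,::-1])
E
```

```text
pics
{'time': 0.0, 'joint_positions': array([65.72377263, 18.43855601, -4.01484573, 83.17532792,  1.29741621,
       78.54076163, -3.25952664]), 'qd': array([-0.07694435,  0.00182279, -0.04187906,  0.04573444, -0.02284596,
        0.04209068,  0.0135057 ]), 'joint_torque': array([ 1.01288784e-03, -4.93577278e+01, -3.81712206e-01, -3.14336085e+01,
        1.29423046e-02,  1.16476935e-02,  1.13631489e-05]), 'eef_pos': array([ 0.27529223, -0.58827465,  0.25222536]), 'eef_rot': array([[ 9.05670199e-01,  4.23981845e-01, -9.40897566e-04],
       [ 4.23982864e-01, -9.05668680e-01,  1.66527984e-03],
       [-1.46093036e-04, -1.90711877e-03, -9.99998171e-01]]), 'contact_force': array([ 0.09116222,  0.12931345, -0.36923987]), 'ft_torque': array([-0.03058687, -0.04748895,  0.01321047]), 'opening': 0.08510327748675192}
side {'fx': 420.61529046976347, 'fy': 420.61529046976347, 'cx': 327.1300283693266, 'cy': 201.79150913583646, 'position': array([0.4625471 , 0.58131293, 0.62045462]), 'attitude': array([[-0.99669166,  0.05591906, -0.05898124],
       [-0.08080923, -0.60417373,  0.79274458],
       [ 0.00869462,  0.79488815,  0.60669369]])}
top {'fx': 450.8104262169607, 'fy': 450.8104262169607, 'cx': 316.6783749926962, 'cy': 199.9963460376907, 'position': array([ 0.28014793, -0.05373667,  1.03490016]), 'attitude': array([[-0.0747371 ,  0.97208604, -0.22240302],
       [-0.99720231, -0.07254554,  0.01801908],
       [ 0.00138175,  0.2231275 ,  0.97478829]])}
wrist {'fx': 356.5534008446234, 'fy': 356.5534008446234, 'cx': 316.9971599556898, 'cy': 199.540393324371, 'position': array([ 0.35317642, -0.55363377,  0.37217659]), 'attitude': array([[ 0.42422288,  0.8554712 ,  0.29699153],
       [-0.90554943,  0.40216657,  0.135064  ],
       [-0.0038967 , -0.32623775,  0.94527972]])}
```

View pics/side0.png

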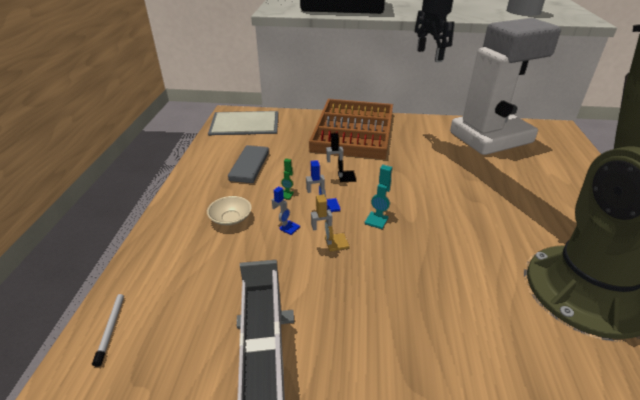

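View pics/top0.png

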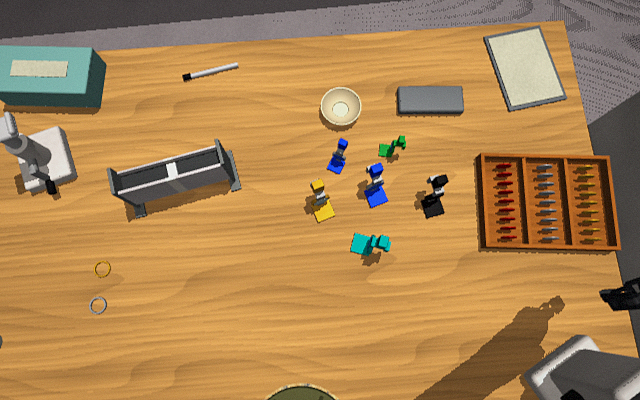

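View pics/wrist0.png

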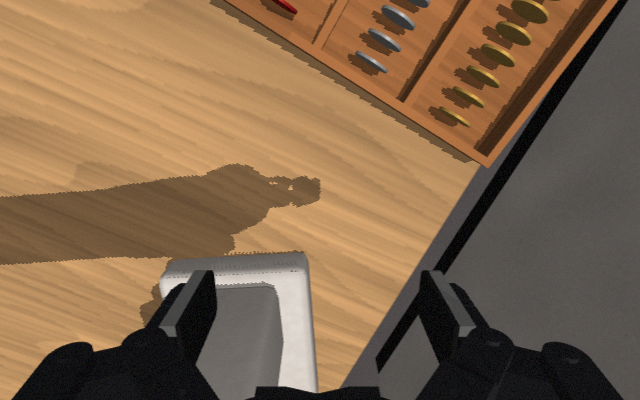

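Side view: there are two blue carriers, at (315,185) and (280,210). Green is at (288,178), turquoise at (380,195), brass at (325,220) and black at (338,155). The rail mark is at (262,345). In the top view the blues are at (375,185) and (338,157), and the mark is at (172,170). Next I'll crop both views and measure.

```bash
python3 - <<'E'
import cv2,numpy as np
s=cv2.imread("pics/side0.png");t=cv2.imread("pics/top0.png")
a=cv2.resize(s[120:260,260:410],None,fx=4,fy=4,interpolation=cv2.INTER_CUBIC)
cv2.imwrite("pics/sc.png",a)
b=cv2.resize(t[125:265,300:460],None,fx=4,fy=4,interpolation=cv2.INTER_CUBIC)
cv2.imwrite("pics/tc.png",b)
c=cv2.resize(t[125:225,100:250],None,fx=5,fy=5,interpolation=cv2.INTER_CUBIC)
cv2.imwrite("pics/rt.png",c)
d=cv2.resize(s[250:400,220:310],None,fx=4,fy=4,interpolation=cv2.INTER_CUBIC)
cv2.imwrite("pics/rs.png",d)
E
```

```text
(no output)
```

View pics/sc.png

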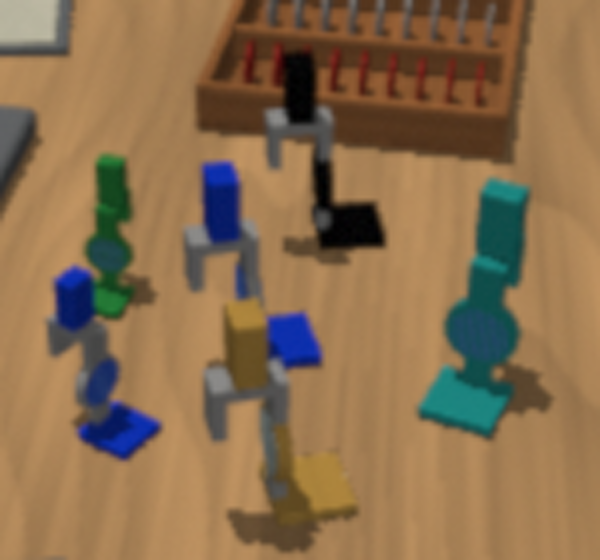

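View pics/tc.png

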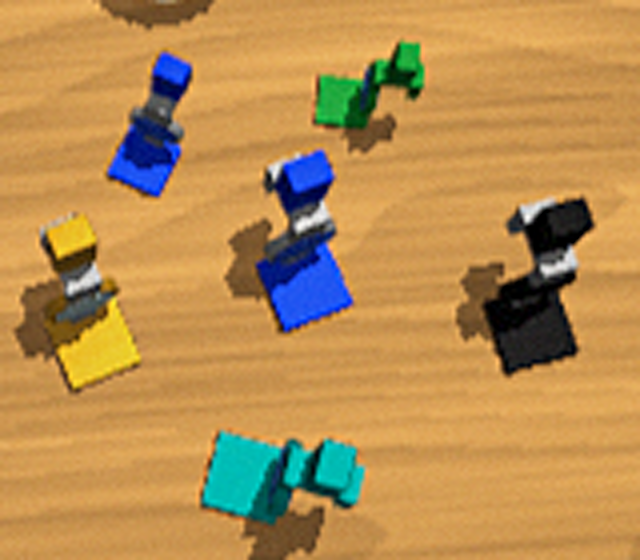

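View pics/rt.png

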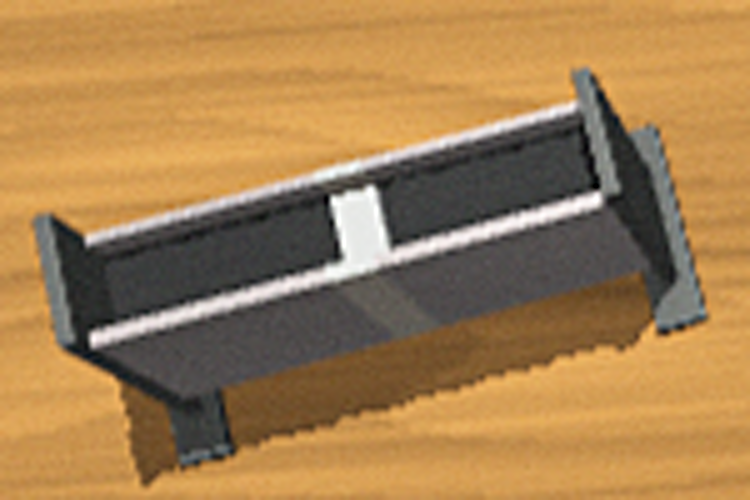

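View pics/rs.png

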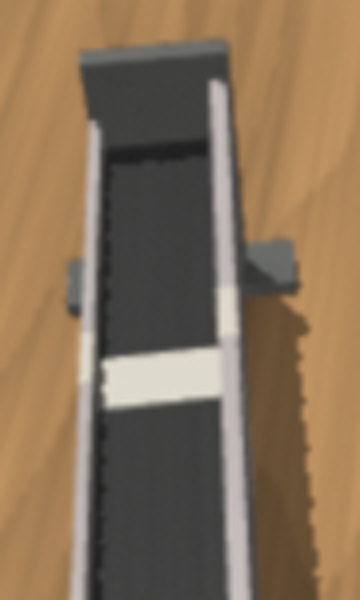

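The larger blue is the middle one, at top (375,185) and side (315,185). The smaller decoy is at top (338,157). The front lip is the lower one in the top view.

```bash
cat > h.py <<'E'
import numpy as np,cv2
from workcell import calibration
def ray(c,u,v):
    d=np.array([(u-c['cx'])/c['fx'],-(v-c['cy'])/c['fy'],-1.]);return c['position'],c['attitude']@d
def onz(c,u,v,z):
    p,d=ray(c,u,v);return p+d*(z-p[2])/d[2]
def tri(c1,a,c2,b):
    p,d=ray(c1,*a);q,e=ray(c2,*b);d=d/np.linalg.norm(d);e=e/np.linalg.norm(e)
    s=np.linalg.lstsq(np.c_[d,-e],q-p,rcond=None)[0];x=p+d*s[0];y=q+e*s[1];return (x+y)/2,np.linalg.norm(x-y)
def proj(c,P):
    q=c['attitude'].T@(np.asarray(P)-c['position']);return c['cx']-c['fx']*q[0]/q[2],c['cy']+c['fy']*q[1]/q[2]
E
python3 - <<'E'
from h import *
np.set_printoptions(precision=4,suppress=True)
T=calibration('top');S=calibration('side')
L=onz(T,118,192.6,.130);R=onz(T,221,164.6,.130)
print('lip ends',L,R,np.linalg.norm(L-R),'mid',(L+R)/2)
d=L-R;print('rail y dir deg',np.degrees(np.arctan2(d[1],d[0])))
M=tri(T,(100+365/5,125+268/5),S,(220+227/4,250+312/4));print('mark tri',M, onz(T,173,178.6,.13),onz(S,276.75,328,.13))
# side lip pts
print('side lip', onz(S,220+217/4,250+85/4,.13),onz(S,220+244/4,250+595/4,.13))
t=cv2.imread('pics/top0.png');s=cv2.imread('pics/side0.png')
for im,c,n in((t,T,'top'),(s,S,'side')):
    h=cv2.cvtColor(im,cv2.COLOR_BGR2HSV);m=cv2.inRange(h,(112,150,60),(128,255,255))
    k,_=cv2.findContours(m,0,2)
    for q in k:
        if cv2.contourArea(q)>20:
            r=cv2.minAreaRect(q);print(n,cv2.contourArea(q),r, cv2.boxPoints(r).round(1).tolist())
# foot corners in top crop
f=[(257,268),(285,330),(352,298),(322,242)]
P=[onz(T,300+u/4,125+v/4,.006) for u,v in f];print(np.array(P))
for i in range(4):
    e=P[(i+1)%4]-P[i];print(np.linalg.norm(e),np.degrees(np.arctan2(e[1],e[0])))
g=[(280,165),(322,150),(332,180),(289,196)]
Q=np.array([onz(T,300+u/4,125+v/4,.128) for u,v in g]);print(Q,Q.mean(0))
g=[(202,168),(234,164),(238,180),(206,185)]
Q=np.array([onz(S,260+u/4,120+v/4,.128) for u,v in g]);print(Q,Q.mean(0))
E
```

```text
lip ends [0.5328 0.3376 0.13  ] [0.5774 0.1239 0.13  ] 0.21838792223456477 mid [0.5551 0.2307 0.13  ]
rail y dir deg 101.79988542026183
mark tri (array([0.5573, 0.2268, 0.1217]), np.float64(0.0008463095125321866)) [0.5544 0.2243 0.13  ] [0.5562 0.2325 0.13  ]
side lip [0.5787 0.1282 0.13  ] [0.5337 0.3306 0.13  ]
top 310.5 ((376.0172424316406, 194.79310607910156), (19.683704376220703, 19.869400024414062), 68.19859313964844) [[363.1000061035156, 189.3000030517578], [381.6000061035156, 182.0], [388.8999938964844, 200.1999969482422], [370.3999938964844, 207.60000610351562]]
top 114.0 ((375.6999816894531, 169.90000915527344), (11.180339813232422, 13.86362075805664), 63.43495178222656) [[367.0, 168.0], [379.3999938964844, 161.8000030517578], [384.3999938964844, 171.8000030517578], [372.0, 178.0]]
top 189.0 ((336.2000427246094, 163.6000213623047), (13.416407585144043, 16.994115829467773), 26.56505012512207) [[326.3999938964844, 168.1999969482422], [334.0, 153.0], [346.0, 159.0], [338.3999938964844, 174.1999969482422]]
top 65.0 ((341.8382263183594, 144.10293579101562), (9.089425086975098, 9
[... 1150 characters left out ...]
8293457031) [[310.3999938964844, 161.10000610351562], [317.79998779296875, 160.60000610351562], [319.1000061035156, 178.89999389648438], [311.70001220703125, 179.5]]
[[ 0.5258 -0.1857  0.006 ]
 [ 0.4875 -0.1984  0.006 ]
 [ 0.5037 -0.2395  0.006 ]
 [ 0.5387 -0.2255  0.006 ]]
0.04032049808626123 -161.74688036278025
0.04413769819487465 -68.55378875068637
0.037690571231527754 21.6781762141605
0.04181811060344311 107.92602840737689
[[ 0.5512 -0.1876  0.128 ]
 [ 0.5578 -0.2105  0.128 ]
 [ 0.541  -0.214   0.128 ]
 [ 0.534  -0.1906  0.128 ]] [ 0.546  -0.2007  0.128 ]
[[ 0.5585 -0.2027  0.128 ]
 [ 0.5414 -0.2085  0.128 ]
 [ 0.5377 -0.1923  0.128 ]
 [ 0.5544 -0.1857  0.128 ]] [ 0.548  -0.1973  0.128 ]
```

```bash
python3 -m crank '[[[0,0,-3],[0,0,0]],[[3.4,-2,0],[0,0,1]],[[3.4,-2,0],[0,0,1]],[[3.4,-2,0],[0,0,1]],[[3.4,-2,0],[0,0,1]],[[3.4,-2,0],[0,0,1]],[[3.4,-2,0],[0,0,1]],[[3.4,-2,0],[0,0,0]],[[3.4,-2,0],[0,0,0]],[[0,0,0],[0,0,0]]]' 6
python3 - <<'E'
from h import *
from workcell import *
im=cv2.imread('pics/top0.png');cv2.imwrite('pics/rt2.png',cv2.resize(im[145:200,140:215],None,fx=10,fy=10,interpolation=cv2.INTER_CUBIC))
cv2.imwrite('pics/w1.png',grab_frame('wrist')[:,:,::-1])
E
```

```text
time: 1.15
eef_pos: [0.4739, -0.3307, 0.2789]
eef_rot: [[0.948, 0.317, -0.005], [0.317, -0.948, 0.007], [-0.003, -0.008, -1.0]]
contact_force: [0.3, 0.2, -0.0]
opening: 0.0596
```

View pics/rt2.png

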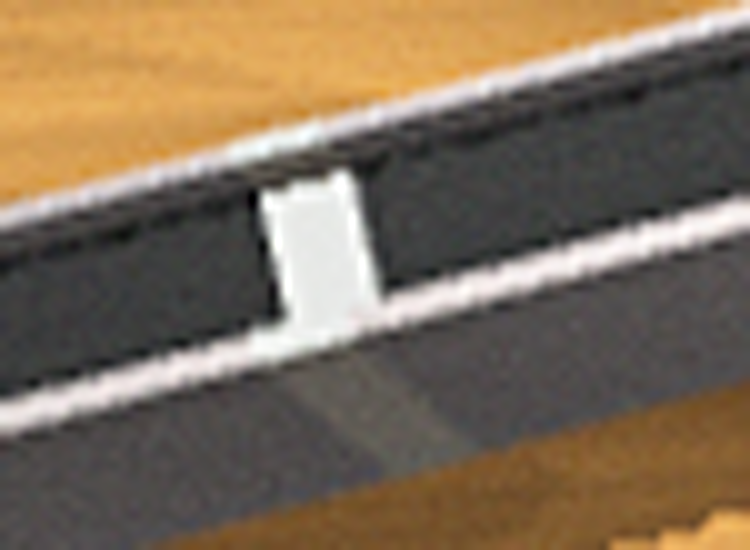

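View pics/w1.png

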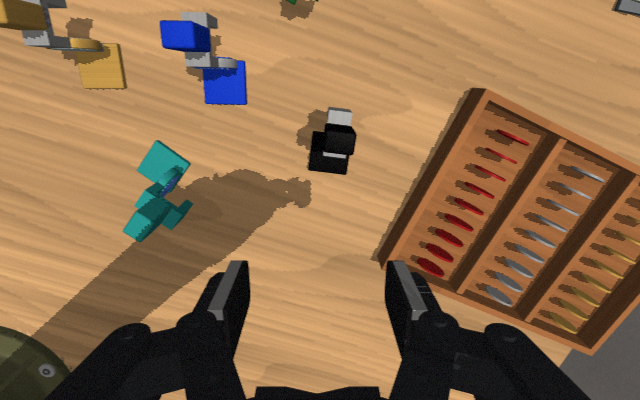

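The lip mark is at top (170,178.7), which agrees with the rail's mid-length. In the wrist view the large blue carrier is at (185,35). Moving above it.

```bash
python3 -m crank '[[[3.5,-3,0],[0,0,0]],[[3.5,-3,0],[0,0,0]],[[3.5,-3,0],[0,0,0]],[[2.2,-2.2,2],[0,0,0]],[[0,0,0],[0,0,0]]]' 6
python3 - <<'E'
from h import *
from workcell import *
cv2.imwrite('pics/w2.png',grab_frame('wrist')[:,:,::-1])
cv2.imwrite('pics/s2.png',grab_frame('side')[:,:,::-1])
E
```

```text
time: 1.7
eef_pos: [0.5558, -0.1921, 0.2564]
eef_rot: [[0.954, 0.301, -0.01], [0.301, -0.954, 0.002], [-0.009, -0.004, -1.0]]
contact_force: [-0.3, 0.3, 0.1]
opening: 0.0606
```

View pics/w2.png

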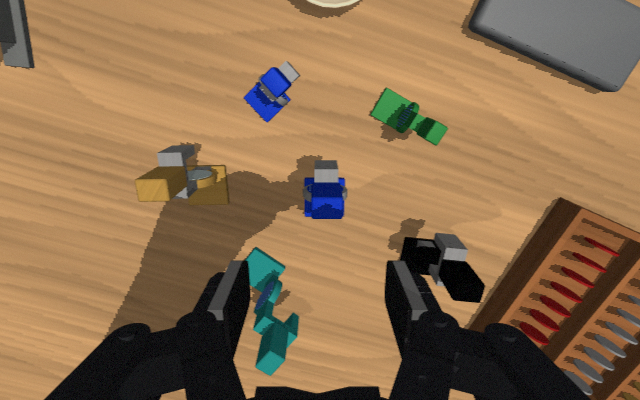

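```bash
python3 - <<'E'
import cv2
im=cv2.imread('pics/w2.png')
cv2.imwrite('pics/w2c.png',cv2.resize(im[150:225,285:365],None,fx=8,fy=8,interpolation=cv2.INTER_CUBIC))
E
```

```text
(no output)
```

View pics/w2c.png

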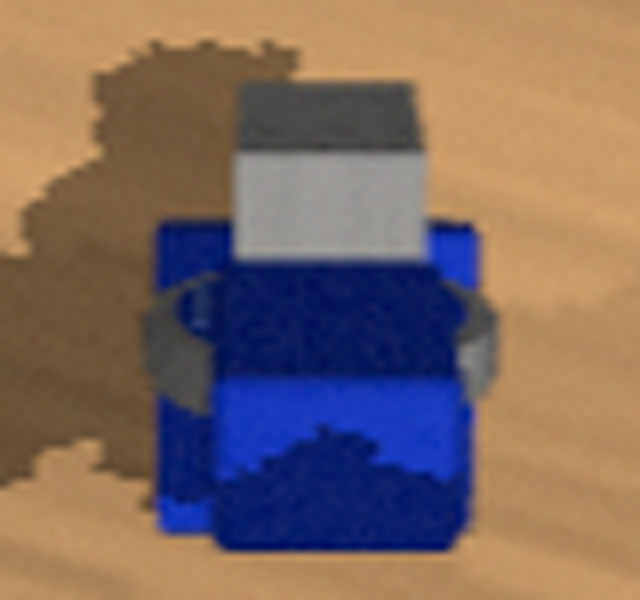

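```bash
python3 - <<'E'
from h import *
from workcell import monitor
np.set_printoptions(precision=4,suppress=True)
W=calibration('wrist');st=monitor.read_state()
g=[(213,378),(462,378),(460,548),(216,548)]
Q=np.array([onz(W,285+u/8,150+v/8,.128) for u,v in g]);print(Q,Q.mean(0))
for i in range(4):
    e=Q[(i+1)%4]-Q[i];print(np.linalg.norm(e),np.degrees(np.arctan2(e[1],e[0])))
R=st['eef_rot'];p=st['eef_pos'];print(p,R)
print('tool delta cm to z.113',R.T@(np.r_[Q.mean(0)[:2],.113]-p)*100)
E
```

```text
[[ 0.5538 -0.1945  0.128 ]
 [ 0.5607 -0.2166  0.128 ]
 [ 0.5445 -0.2218  0.128 ]
 [ 0.5376 -0.1997  0.128 ]] [ 0.5491 -0.2082  0.128 ]
0.023105256939823 -72.77950837186313
0.01705653368711918 -162.06780047279997
0.023128249738316137 107.22692444442643
0.017058860120935507 17.85487145479238
[ 0.5552 -0.1974  0.2589] [[ 0.9554  0.2952 -0.0073]
 [ 0.2952 -0.9554 -0.0028]
 [-0.0078  0.0006 -1.    ]]
tool delta cm to z.113 [-0.7819  0.8362 14.5992]
```

```bash
python3 -m crank '[[[-0.4,0.2,3],[0,0.4,0]],[[-0.3,0.1,3],[0,0,0]],[[0,0,1],[0,0,0]],[[0,0,0],[0,0,0]],[[0,0,0],[0,0,0]]]' 6
python3 - <<'E'
from h import *
from workcell import *
np.set_printoptions(precision=4,suppress=True)
W=calibration('wrist');st=monitor.read_state();im=grab_frame('wrist')[:,:,::-1]
print(st['eef_pos'],monitor.read_state()['eef_pos'],st['eef_rot'])
np.save('W.npy',W,allow_pickle=True)
cv2.imwrite('pics/w3.png',im)
cv2.imwrite('pics/w3c.png',cv2.resize(im[140:300,220:420],None,fx=4,fy=3.75,interpolation=cv2.INTER_CUBIC))
E
```

```text
time: 2.3
eef_pos: [0.5469, -0.2153, 0.1911]
eef_rot: [[0.96, 0.28, 0.003], [0.28, -0.96, -0.008], [0.001, 0.009, -1.0]]
contact_force: [-0.2, 0.2, 0.3]
opening: 0.0602
[ 0.5469 -0.2153  0.1911] [ 0.5471 -0.2154  0.1914] [[ 0.9599  0.2802  0.0033]
 [ 0.2802 -0.9599 -0.0084]
 [ 0.0009  0.009  -1.    ]]
```

View pics/w3c.png

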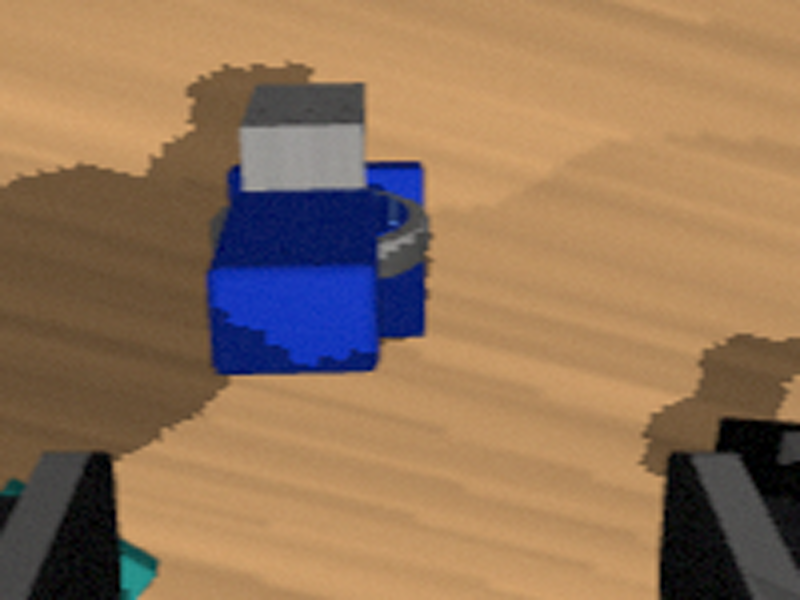

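```bash
python3 - <<'E'
from h import *
from workcell import monitor
np.set_printoptions(precision=4,suppress=True)
W=np.load('W.npy',allow_pickle=True).item();st=monitor.read_state()
g=[(210,268),(378,267),(380,371),(216,374)]
Q=np.array([onz(W,220+u/4,140+v/3.75,.128) for u,v in g]);print(Q.mean(0))
for i in range(4):
    e=Q[(i+1)%4]-Q[i];print(np.linalg.norm(e),np.degrees(np.arctan2(e[1],e[0])))
R=st['eef_rot'];p=st['eef_pos'];print(p)
print('tool delta cm to z.113',R.T@(np.r_[Q.mean(0)[:2],.113]-p)*100, np.degrees(np.arctan2(R[1,0],R[0,0])))
E
```

```text
[ 0.5504 -0.2024  0.128 ]
0.023053279160580115 -73.4731833364172
0.016749363240320475 -162.87697490439274
0.023148108790216917 107.33062384236503
0.0170733881403659 16.801110576794777
[ 0.5471 -0.2154  0.1914]
tool delta cm to z.113 [ 0.6705 -1.2297  7.8291] 16.27298949832829
```

```bash
python3 -m crank '[[[0.6,-1.2,0],[0,-0.4,-0.8]],[[0,0,0],[0,0,0]],[[0,0,0],[0,0,0]]]' 6
python3 - <<'E'
from workcell import *
st=monitor.read_state();R=st['eef_rot']
import numpy as np
print(R.T@(np.array([.5497,-.2022,.113])-st['eef_pos'])*100,R)
E
```

```text
time: 2.65
eef_pos: [0.5517, -0.2013, 0.1948]
eef_rot: [[0.956, 0.295, 0.002], [0.295, -0.955, -0.013], [-0.002, 0.013, -1.0]]
contact_force: [0.3, -0.0, -0.2]
opening: 0.0598
[-0.19562371 -0.07914057  8.17522048] [[ 0.95553297  0.2948792   0.00173136]
 [ 0.29487686 -0.95545075 -0.01270868]
 [-0.0020933   0.0126541  -0.99991774]]
```

```bash
python3 -m crank '[[[-0.1,-0.1,2.5],[0.7,0,0]],[[0,0,2.5],[0,0,0]],[[0,0,1.5],[0,0,0]],[[0,0,0],[0,0,0]],[[0,0,0],[0,0,0]]]' 6
python3 - <<'E'
from workcell import *
import cv2
st=monitor.read_state();R=st['eef_rot']
import numpy as np
print(R.T@(np.array([.5497,-.2022,.113])-st['eef_pos'])*100,R)
im=grab_frame('wrist')[:,:,::-1]
cv2.imwrite('pics/w4.png',im)
E
```

```text
time: 3.15
eef_pos: [0.5536, -0.1998, 0.1316]
eef_rot: [[0.954, 0.298, 0.004], [0.298, -0.954, -0.003], [0.003, 0.004, -1.0]]
contact_force: [0.5, 0.0, -0.1]
opening: 0.0598
[-0.45176282  0.10474206  1.85741857] [[ 0.95444231  0.29836255  0.00443505]
 [ 0.29837697 -0.95444326 -0.00303934]
 [ 0.00332617  0.00422419 -0.99998555]]
```

View pics/w4.png

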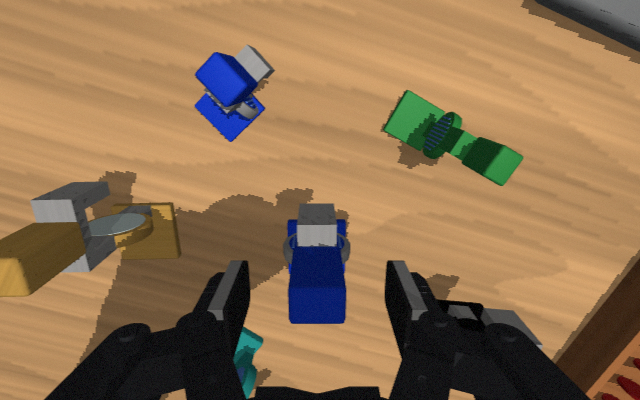

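The wrist view shows the tab (290–345) centred between the fingers (248 and 387). Finishing the descent.

```bash
python3 -m crank '[[[-0.4,0.1,1.0],[0,0,0]],[[0,0,0.6],[0,0,0]],[[0,0,0],[0,0,0]],[[0,0,0],[0,0,0]]]' 6
python3 - <<'E'
from workcell import *
import cv2
st=monitor.read_state();R=st['eef_rot']
import numpy as np
print(R.T@(np.array([.5497,-.2022,.113])-st['eef_pos'])*100)
E
```

```text
time: 3.6
eef_pos: [0.5511, -0.203, 0.1168]
eef_rot: [[0.955, 0.298, 0.008], [0.298, -0.955, -0.005], [0.006, 0.007, -1.0]]
contact_force: [0.3, 0.0, 0.1]
opening: 0.0604
[-0.11537422 -0.11811159  0.38035407]
```

```bash
python3 -m crank '[[[-0.1,0,0.3],[0.4,-0.4,0]],[[0,0,0],[0,0,0]],[[0,0,0],[0,0,0]]]' 6
python3 -m crank '[[[0,0,0],[0,0,0]],[[0,0,0],[0,0,0]],[[0,0,0],[0,0,0]],[[0,0,0],[0,0,0]],[[0,0,0],[0,0,0]],[[0,0,0],[0,0,0]],[[0,0,0],[0,0,0]],[[0,0,0],[0,0,0]]]' 0
python3 - <<'E'
from workcell import *
import cv2
im=grab_frame('wrist')[:,:,::-1]
cv2.imwrite('pics/w5.png',im)
cv2.imwrite('pics/s5.png',cv2.resize(grab_frame('side')[100:280,230:430,::-1],None,fx=3,fy=3,interpolation=cv2.INTER_CUBIC))
E
```

```text
time: 3.9
eef_pos: [0.5505, -0.2034, 0.1141]
eef_rot: [[0.955, 0.298, -0.001], [0.298, -0.955, -0.0], [-0.001, 0.0, -1.0]]
contact_force: [0.2, 0.5, -0.3]
opening: 0.0603
time: 4.7
eef_pos: [0.5507, -0.2033, 0.1143]
eef_rot: [[0.955, 0.298, -0.0], [0.298, -0.955, -0.0], [-0.0, 0.0, -1.0]]
contact_force: [0.5, 1.6, -0.0]
opening: 0.0231
```

View pics/w5.png

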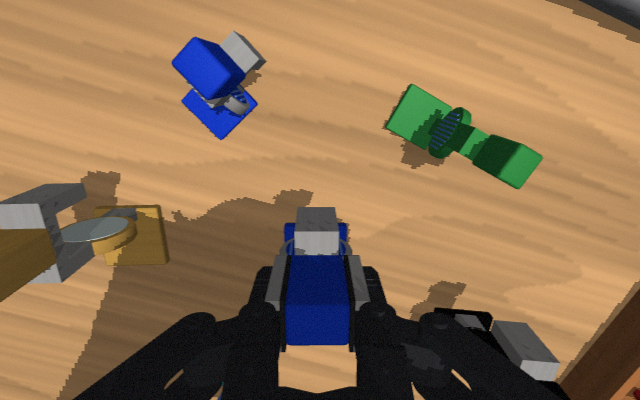

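View pics/s5.png

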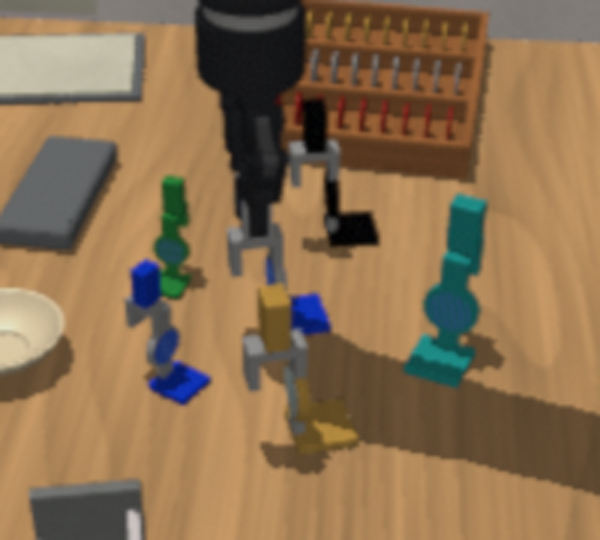

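Gripped at 23 mm. Lifting straight up.

```bash
python3 -m crank '[[[0,0,-1],[0,0,0]],[[0,0,-2],[0,0,0]],[[0,0,-2],[0,0,0]],[[0,0,-2],[0,0,1]],[[0,0,-2],[0,0,1]],[[0,0,-2],[0,0,1]],[[0,0,-2],[0,0,1]],[[0,0,-2],[0,0,1]],[[0,0,-1],[0,0,0.3]],[[0,0,0],[0,0,0]],[[0,0,0],[0,0,0]]]'
python3 - <<'E'
from workcell import *
import cv2
cv2.imwrite('pics/w6.png',grab_frame('wrist')[:,:,::-1])
cv2.imwrite('pics/s6.png',grab_frame('side')[:,:,::-1])
E
```

```text
time: 5.9
eef_pos: [0.5493, -0.2023, 0.2838]
eef_rot: [[0.978, 0.206, -0.002], [0.206, -0.978, 0.001], [-0.002, -0.001, -1.0]]
contact_force: [-0.2, 0.5, -2.5]
opening: 0.0233
```

View pics/s6.png

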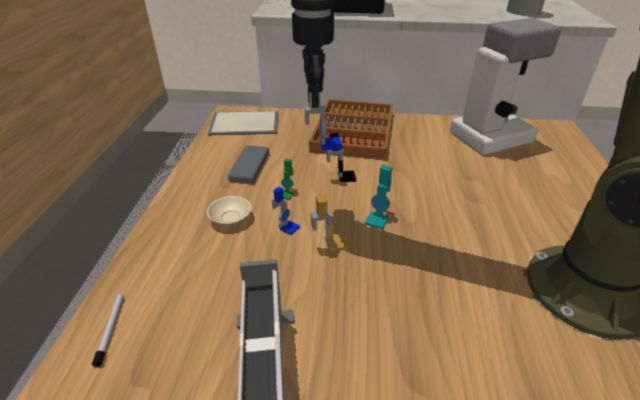

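View pics/w6.png

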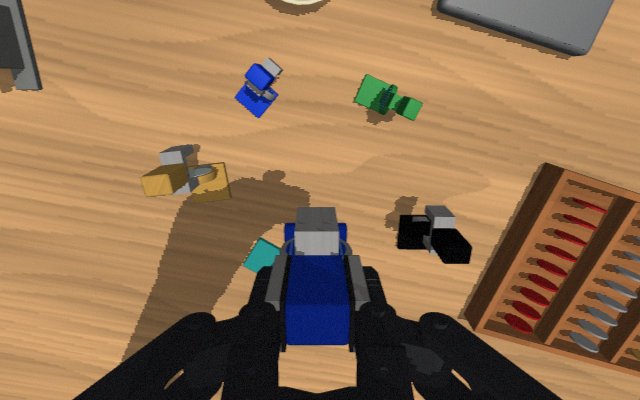

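The carrier is held and clear of the bench, and the others haven't moved. Carrying it to the rail.

```bash
python3 -m crank '[[[0.3,-1.2,0],[0,0,0]],[[0.55,-2.4,0],[0,0,0]],[[0.55,-2.4,0],[0,0,0]],[[0.55,-2.4,0],[0,0,0]],[[0.55,-2.4,0],[0,0,0]],[[0.55,-2.4,0],[0,0,0]],[[0.55,-2.4,0],[0,0,0]],[[0.55,-2.4,0],[0,0,0]],[[0.55,-2.4,0],[0,0,0]],[[0.55,-2.4,0],[0,0,0]],[[0.55,-2.4,0],[0,0,0]],[[0.55,-2.4,0],[0,0,0]],[[0.55,-2.4,0],[0,0,0]],[[0.55,-2.4,0],[0,0,0]],[[0.55,-2.4,0],[0,0,0]],[[0.3,-1.2,0],[0,0,0]],[[0,0,0],[0,0,0]],[[0,0,0],[0,0,0]]]'
python3 - <<'E'
from workcell import *
import cv2,numpy as np
st=monitor.read_state();R=st['eef_rot']
print(R.T@(np.array([.5565,.230,.205])-st['eef_pos'])*100,R)
W=calibration('wrist');np.save('W.npy',W,allow_pickle=True)
cv2.imwrite('pics/w7.png',grab_frame('wrist')[:,:,::-1])
cv2.imwrite('pics/s7.png',grab_frame('side')[:,:,::-1])
E
```

```text
time: 7.8
eef_pos: [0.5418, 0.1968, 0.2687]
eef_rot: [[0.975, 0.218, -0.032], [0.219, -0.976, 0.007], [-0.03, -0.014, -0.999]]
contact_force: [0.3, -0.2, -1.3]
opening: 0.023
[ 2.34470388 -2.83049329  6.34698444] [[ 0.97534463  0.21837185 -0.03188389]
 [ 0.21870559 -0.97576327  0.00734194]
 [-0.02950786 -0.01413411 -0.99946461]]
```

View pics/s7.png

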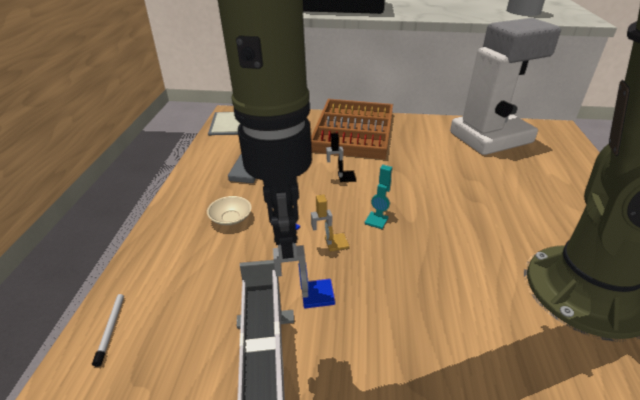

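View pics/w7.png

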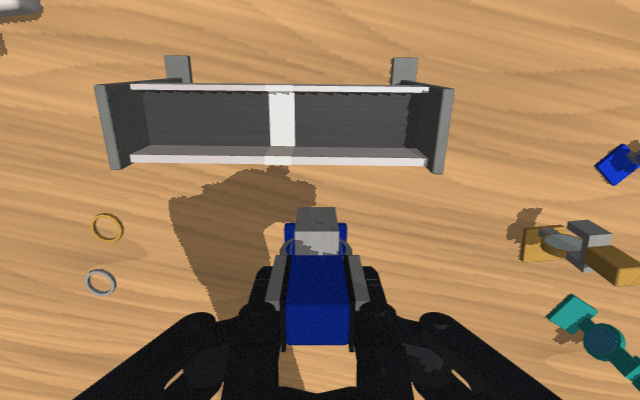

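```bash
python3 - <<'E'
from h import *
from workcell import monitor
im=cv2.imread('pics/w7.png')
cv2.imwrite('pics/w7c.png',cv2.resize(im[70:190,90:460],None,fx=2.1,fy=4,interpolation=cv2.INTER_CUBIC))
E
```

```text
(no output)
```

View pics/w7c.png

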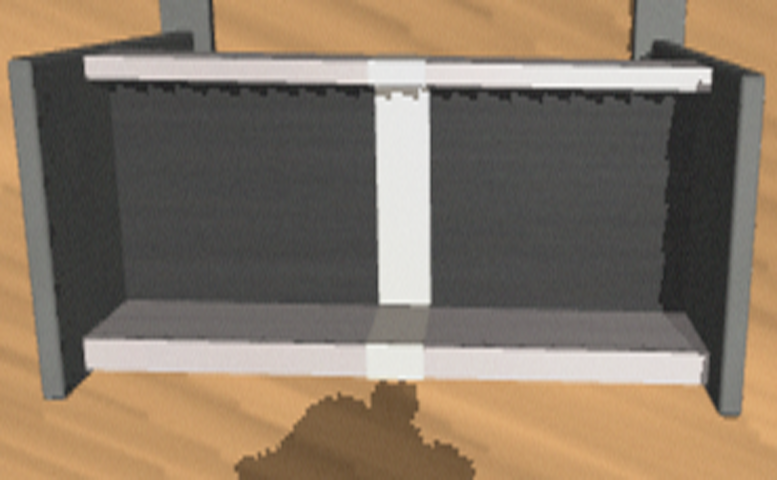

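```bash
python3 - <<'E'
from h import *
from workcell import monitor
np.set_printoptions(precision=4,suppress=True)
W=np.load('W.npy',allow_pickle=True).item();st=monitor.read_state()
P=[onz(W,90+u/2.1,70+v/4,.13) for u,v in((86,355),(704,368),(395,361.5))]
print(np.array(P),np.linalg.norm(P[0]-P[1]));d=P[0]-P[1];print(np.degrees(np.arctan2(d[1],d[0]))-90)
R=st['eef_rot'];p=st['eef_pos'];print(p,R)
# held tab top rect in wrist at z
for z in (.282,): print(onz(W,317,(287+344)/2,p[2]-.0063+.02))
E
```

```text
[[0.5343 0.3381 0.13  ]
 [0.5804 0.1253 0.13  ]
 [0.5574 0.2311 0.13  ]] 0.2177269046901577
12.224626186974419
[0.5421 0.1961 0.2689] [[ 0.9757  0.2169 -0.0315]
 [ 0.2172 -0.9761  0.0074]
 [-0.0291 -0.0141 -0.9995]]
[0.5478 0.197  0.2826]
```

```bash
python3 - <<'E'
from h import *
im=cv2.imread('pics/w7.png')
c=cv2.resize(im[200:360,250:390],None,fx=4,fy=3.7,interpolation=cv2.INTER_CUBIC)
cv2.imwrite('pics/w7d.png',np.clip(c*2.0,0,255).astype('uint8'))
E
```

```text
(no output)
```

View pics/w7d.png

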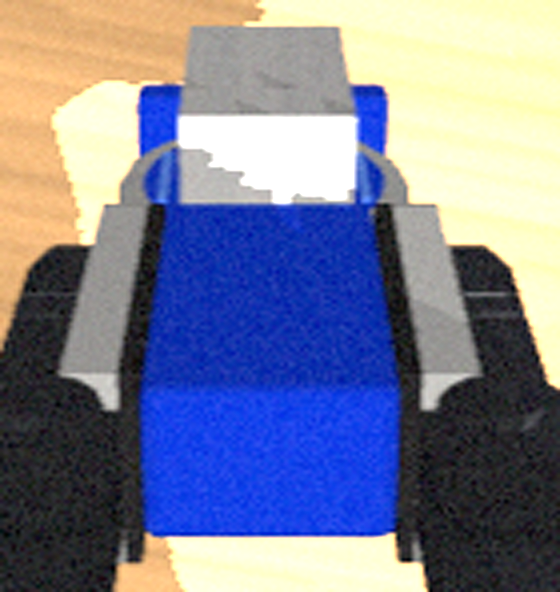

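```bash
python3 - <<'E'
from h import *
from workcell import monitor
np.set_printoptions(precision=4,suppress=True)
W=np.load('W.npy',allow_pickle=True).item();st=monitor.read_state()
R=st['eef_rot'];p=st['eef_pos']
f=lambda u,v,z:onz(W,250+u/4,200+v/3.7,z)
for z in(.278,.2826):
  q=[f(140,388,z),f(401,388,z),f(400,535,z),f(147,535,z)]
  m=np.mean(q,0);print(m,R.T@(m-p)*100,np.linalg.norm(q[0]-q[1]),np.linalg.norm(q[1]-q[2]))
E
```

```text
[0.54   0.1949 0.278 ] [-0.2629  0.0591 -0.9043] 0.023815444434789602 0.018296158171881155
[0.5438 0.1957 0.2826] [ 0.1119  0.0578 -1.3755] 0.022801498800076928 0.0175171968654404
```

```bash
python3 -m crank '[[[1.2,-1.5,0],[-0.4,1.7,0]],[[1.1,-1.4,0],[0,0,0]],[[0,0,0],[0,0,0]],[[0,0,0],[0,0,0]],[[0,0,0],[0,0,0]]]'
python3 - <<'E'
from workcell import *
import cv2,numpy as np
st=monitor.read_state();R=st['eef_rot']
print(R.T@(np.array([.558,.231,.205])-st['eef_pos'])*100,R, np.degrees(np.arctan2(R[1,0],R[0,0])))
E
```

```text
time: 8.4
eef_pos: [0.5609, 0.221, 0.2686]
eef_rot: [[0.979, 0.205, 0.0], [0.205, -0.979, 0.002], [0.0, -0.002, -1.0]]
contact_force: [0.3, 1.0, -1.0]
opening: 0.0233
[-0.08206565 -1.0243879   6.35720476] [[ 9.78819732e-01  2.04724034e-01  5.64235916e-05]
 [ 2.04723598e-01 -9.78818148e-01  1.81148949e-03]
 [ 4.26083871e-04 -1.76157042e-03 -9.99998358e-01]] 11.813320304264918
```

Level, with a yaw of 11.8° against the rail's 12.2°. Shifting along the rail and lowering to the pre-seat height, where the tab is about 0.065 above the lip.

```bash
python3 -m crank '[[[-0.1,-1,0],[0,0,-0.4]],[[0,0,2],[0,0,0]],[[0,0,2],[0,0,0]],[[0,0,1.5],[0,0,0]],[[0,0,0],[0,0,0]],[[0,0,0],[0,0,0]]]'
python3 - <<'E'
from workcell import *
import cv2,numpy as np
st=monitor.read_state();R=st['eef_rot']
print(R.T@(np.array([.558,.231,.205])-st['eef_pos'])*100,R, np.degrees(np.arctan2(R[1,0],R[0,0])))
W=calibration('wrist');np.save('W.npy',W,allow_pickle=True)
cv2.imwrite('pics/w8.png',grab_frame('wrist')[:,:,::-1])
cv2.imwrite('pics/s8.png',cv2.resize(grab_frame('side')[200:400,200:400,::-1],None,fx=3,fy=3,interpolation=cv2.INTER_CUBIC))
cv2.imwrite('pics/t8.png',cv2.resize(grab_frame('top')[100:260,80:280,::-1],None,fx=3,fy=3,interpolation=cv2.INTER_CUBIC))
E
```

```text
time: 9.0
eef_pos: [0.5576, 0.2299, 0.2133]
eef_rot: [[0.978, 0.209, 0.002], [0.209, -0.978, 0.001], [0.003, -0.001, -1.0]]
contact_force: [0.7, 0.3, -0.3]
opening: 0.0232
[ 0.05892306 -0.09440945  0.83285023] [[ 9.77891303e-01  2.09101107e-01  2.30789165e-03]
 [ 2.09098481e-01 -9.77893686e-01  1.32831745e-03]
 [ 2.53462532e-03 -8.16373444e-04 -9.99996455e-01]] 12.069565539001948
```

View pics/s8.png

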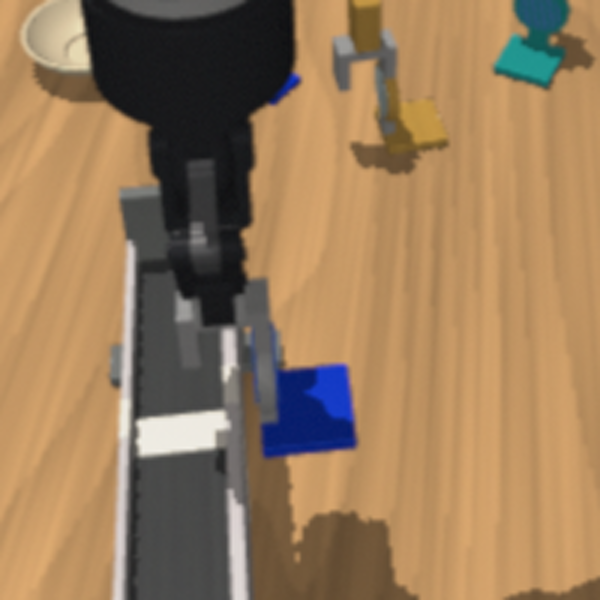

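View pics/w8.png

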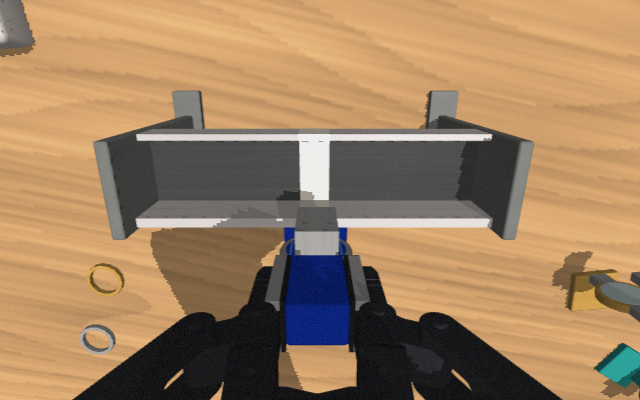

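View pics/t8.png

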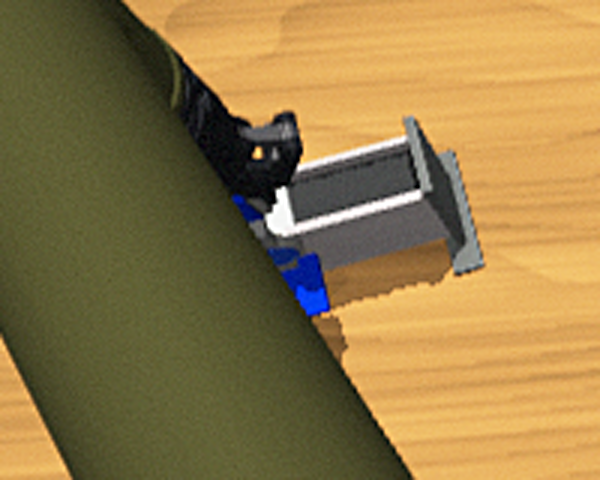

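```bash
python3 - <<'E'
from h import *
from workcell import monitor
np.set_printoptions(precision=4,suppress=True)
W=np.load('W.npy',allow_pickle=True).item();st=monitor.read_state()
R=st['eef_rot'];p=st['eef_pos'];print(p)
a=onz(W,137,223,.13);b=onz(W,492,223.,.13);d=a-b
print(a,b,(a+b)/2,np.degrees(np.arctan2(d[1],d[0]))-90,R.T@((a+b)/2-p)*100)
# tooth front-edge/ stem in side: predict
S=calibration('side')
for x,z in((.012,-.052),(.020,-.052),(-.012,-.040),(-.020,-.04)):
    P=p+R@np.array([x-.001,0.,-(z-.009)]);u,v=proj(S,P);print(x,((u-200)*3,(v-200)*3))
print([ (np.array(proj(S,(a+b)/2+R@np.array([x,0,0])))-200)*3 for x in(-.003,.003)])
E
```

```text
[0.558  0.23   0.2139]
[0.5345 0.3381 0.13  ] [0.5806 0.1239 0.13  ] [0.5575 0.231  0.13  ] 12.155801264760399 [-0.0562 -0.1029  8.3889]
0.012 (np.float64(198.86554245802438), np.float64(350.3093319772756))
0.02 (np.float64(180.88575674142652), np.float64(352.07088302405776))
-0.012 (np.float64(251.13333280078047), np.float64(328.00892725140585))
-0.02 (np.float64(269.1226643485477), np.float64(326.2733430463437))
[array([234.4967, 380.3283]), array([221.3979, 381.6497])]
```

The side view shows tooth and stem on opposite sides of the lip, as predicted, and the wrist view shows the mark and tab in line. Lowering.

```bash
python3 -m crank '[[[0,-0.1,1],[0,-0.1,0]],[[0,0,1],[0,0,0]],[[0,0,1],[0,0,0]],[[0,0,0.2],[0,0,0]],[[0,0,0],[0,0,0]],[[0,0,0],[0,0,0]]]'
python3 - <<'E'
from workcell import *
import cv2,numpy as np
st=monitor.read_state();R=st['eef_rot']
print(R.T@(np.array([.558,.231,.167])-st['eef_pos'])*100, R[:,2],st['contact_force'])
cv2.imwrite('pics/s9.png',cv2.resize(grab_frame('side')[220:400,200:360,::-1],None,fx=3.3,fy=3.3,interpolation=cv2.INTER_CUBIC))
E
```

```text
time: 9.75
eef_pos: [0.5584, 0.2312, 0.1798]
eef_rot: [[0.978, 0.209, 0.003], [0.209, -0.978, 0.002], [0.003, -0.001, -1.0]]
contact_force: [-0.3, -0.1, -0.9]
opening: 0.0231
[-0.04227816  0.01251747  1.28357501] [ 0.00267681  0.00162704 -0.99999509] [-0.28674485 -0.07520382 -0.92187074]
```

View pics/s9.png

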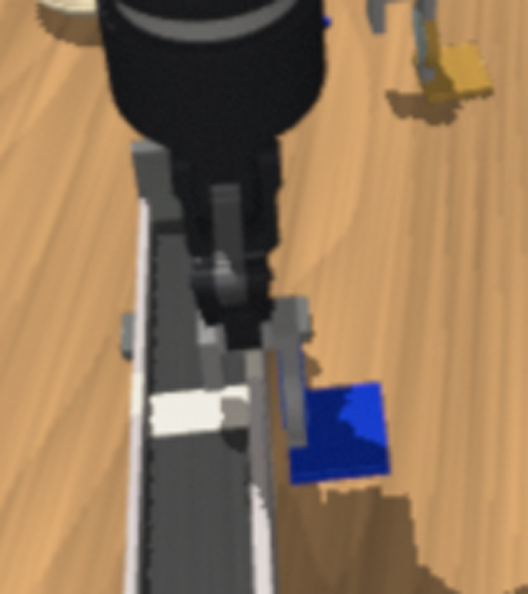

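Tooth (210,360) is behind the lip and stem (290,400) in front. No contact yet, so I'll keep lowering in small steps and watch the force.

```bash
python3 -m crank '[[[0,0,0.4],[0,0,0]],[[0,0,0.3],[0,0,0]],[[0,0,0],[0,0,0]]]'; python3 -m crank '[[[0,0,0.2],[0,0,0]],[[0,0,0],[0,0,0]]]'; python3 -m crank '[[[0,0,0.2],[0,0,0]],[[0,0,0],[0,0,0]]]'
```

```text
time: 10.1
eef_pos: [0.5589, 0.2314, 0.1732]
eef_rot: [[0.978, 0.208, 0.004], [0.208, -0.978, 0.002], [0.005, -0.001, -1.0]]
contact_force: [0.5, 0.8, -1.2]
opening: 0.0236
time: 10.3
eef_pos: [0.5589, 0.2314, 0.1711]
eef_rot: [[0.978, 0.208, 0.004], [0.208, -0.978, 0.002], [0.005, -0.001, -1.0]]
contact_force: [-0.7, 0.5, -1.2]
opening: 0.0233
time: 10.5
eef_pos: [0.559, 0.2315, 0.1691]
eef_rot: [[0.978, 0.208, 0.005], [0.208, -0.978, 0.002], [0.005, -0.001, -1.0]]
contact_force: [1.0, -0.6, -1.4]
opening: 0.0232
```

```bash
for i in 1; do python3 -m crank '[[[0,0,0.2],[0,0,0]],[[0,0,0],[0,0,0]]]'; done; python3 -m crank '[[[0,0,0.15],[0,0,0]],[[0,0,0],[0,0,0]]]'
```

```text
time: 10.7
eef_pos: [0.5591, 0.2315, 0.167]
eef_rot: [[0.978, 0.208, 0.005], [0.208, -0.978, 0.002], [0.005, -0.001, -1.0]]
contact_force: [-0.6, -1.3, -2.1]
opening: 0.0231
time: 10.9
eef_pos: [0.5591, 0.2315, 0.1653]
eef_rot: [[0.978, 0.208, 0.005], [0.208, -0.978, 0.002], [0.005, -0.001, -1.0]]
contact_force: [0.4, 0.9, -1.5]
opening: 0.023
```

```bash
python3 -m crank '[[[0,0,0.15],[0,0,0]],[[0,0,0],[0,0,0]]]'; python3 -m crank '[[[0,0,0.1],[0,0,0]],[[0,0,0],[0,0,0]]]'
```

```text
time: 11.1
eef_pos: [0.5594, 0.2317, 0.1642]
eef_rot: [[0.978, 0.208, 0.006], [0.208, -0.978, 0.003], [0.006, -0.001, -1.0]]
contact_force: [-0.4, -0.0, -0.8]
opening: 0.0234
time: 11.3
eef_pos: [0.5595, 0.2318, 0.1643]
eef_rot: [[0.978, 0.208, 0.006], [0.208, -0.978, 0.002], [0.007, -0.001, -1.0]]
contact_force: [0.4, 0.3, -1.3]
opening: 0.0234
```

```bash
python3 -m crank '[[[0,0,0.3],[0,0,0]]]'; python3 - <<'E'
from workcell import *
import cv2
cv2.imwrite('pics/w10.png',grab_frame('wrist')[:,:,::-1])
cv2.imwrite('pics/s10.png',cv2.resize(grab_frame('side')[220:400,200:360,::-1],None,fx=3.3,fy=3.3,interpolation=cv2.INTER_CUBIC))
s=monitor.read_state();print(s['eef_pos'],s['contact_force'])
E
```

```text
time: 11.4
eef_pos: [0.5598, 0.232, 0.1639]
eef_rot: [[0.978, 0.208, 0.007], [0.208, -0.978, 0.002], [0.008, -0.0, -1.0]]
contact_force: [-7.8, -4.2, 26.9]
opening: 0.0233
[0.55974967 0.2319766  0.16400295] [-5.88060043 -3.26474913 14.40668893]
```

View pics/s10.png

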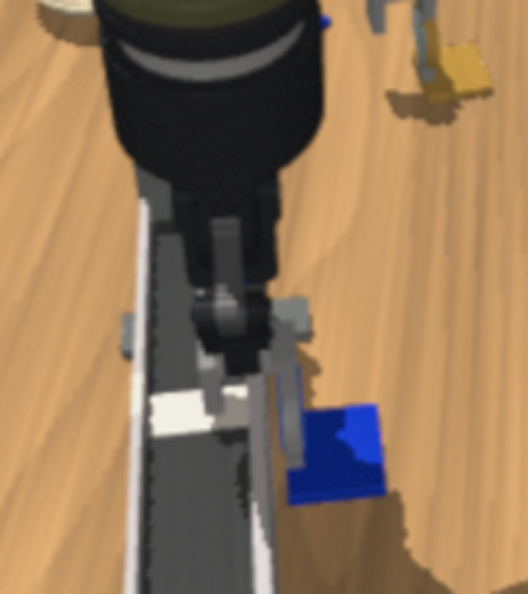

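View pics/w10.png

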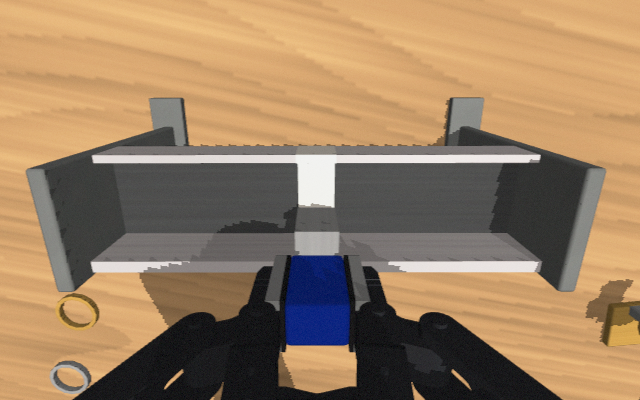

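Firm contact (27 N) at TCP z = 0.164, which is the seated height. The tooth is in the channel and the foot hangs in front. Easing off, then releasing.

```bash
python3 -m crank '[[[0,0,0],[0,0,0]],[[0,0,0],[0,0,0]]]'; python3 -m crank '[[[0,0,0],[0,0,0]],[[0,0,0],[0,0,0]],[[0,0,0],[0,0,0]],[[0,0,0],[0,0,0]],[[0,0,0],[0,0,0]],[[0,0,0],[0,0,0]]]' 5
python3 - <<'E'
from workcell import *
import cv2
cv2.imwrite('pics/w11.png',grab_frame('wrist')[:,:,::-1])
E
```

```text
time: 11.7
eef_pos: [0.5601, 0.2322, 0.1647]
eef_rot: [[0.978, 0.208, 0.009], [0.208, -0.978, 0.002], [0.009, 0.0, -1.0]]
contact_force: [-0.4, 0.1, -0.9]
opening: 0.0233
time: 12.3
eef_pos: [0.56, 0.232, 0.1632]
eef_rot: [[0.978, 0.208, 0.008], [0.208, -0.978, 0.002], [0.008, -0.0, -1.0]]
contact_force: [-0.7, -0.1, 0.3]
opening: 0.0499
```

View pics/w11.png

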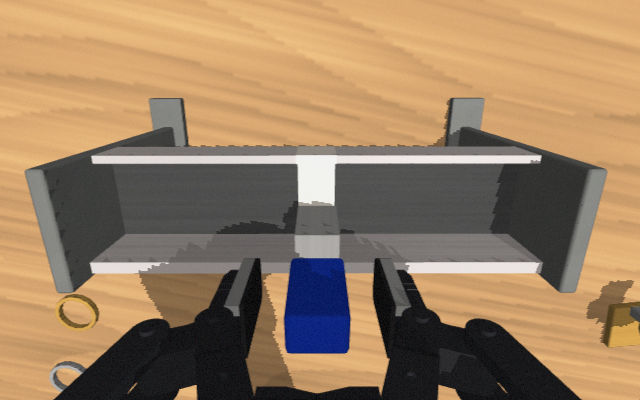

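The tab is free between the open fingers and still upright. Retreating straight up, then back.

```bash
python3 -m crank '[[[0,0,-1],[0,0,0]],[[0,0,-2],[0,0,0]],[[0,0,-2.5],[0,0,0]],[[0,0,-2.5],[0,0,0]],[[0,0,-2.5],[0,0,0]],[[0,0,-1],[0,0,0]],[[-3,0,0],[0,0,0]],[[-3,0,0],[0,0,0]],[[0,0,0],[0,0,0]],[[0,0,0],[0,0,0]],[[0,0,0],[0,0,0]]]' 5
python3 - <<'E'
from workcell import *
import cv2,numpy as np
W=calibration('wrist');np.save('W.npy',W,allow_pickle=True)
cv2.imwrite('pics/w12.png',grab_frame('wrist')[:,:,::-1])
cv2.imwrite('pics/s12.png',grab_frame('side')[:,:,::-1])
E
```

```text
time: 13.45
eef_pos: [0.4992, 0.2194, 0.2855]
eef_rot: [[0.978, 0.209, 0.01], [0.209, -0.978, 0.003], [0.01, -0.001, -1.0]]
contact_force: [0.8, -0.7, 0.2]
opening: 0.0496
```

View pics/s12.png

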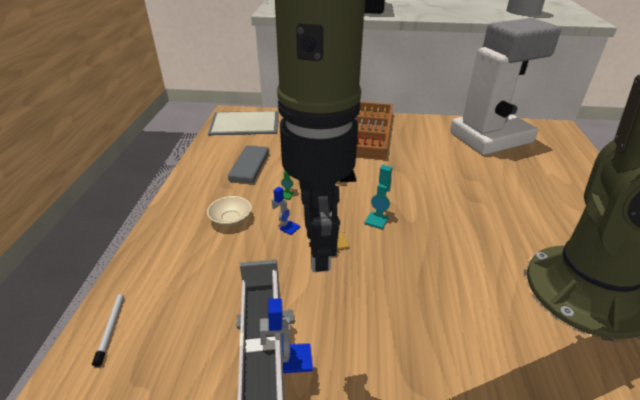

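View pics/w12.png

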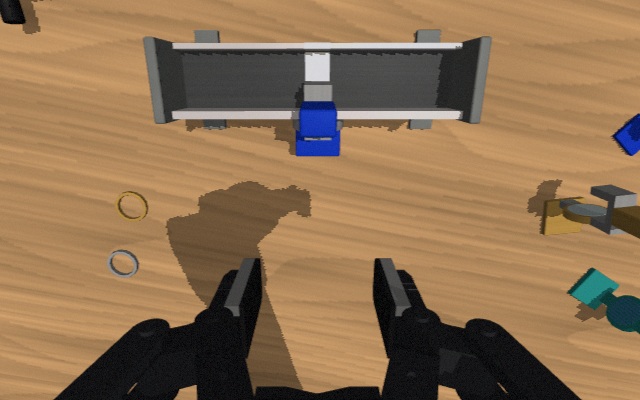

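```bash
python3 - <<'E'
import cv2
im=cv2.imread('pics/w12.png');cv2.imwrite('pics/a.png',cv2.resize(im[70:165,265:370],None,fx=6,fy=6,interpolation=cv2.INTER_CUBIC))
im=cv2.imread('pics/s12.png');cv2.imwrite('pics/b.png',cv2.resize(im[285:385,225:325],None,fx=6,fy=6,interpolation=cv2.INTER_CUBIC))
E
```

```text
(no output)
```

View pics/a.png

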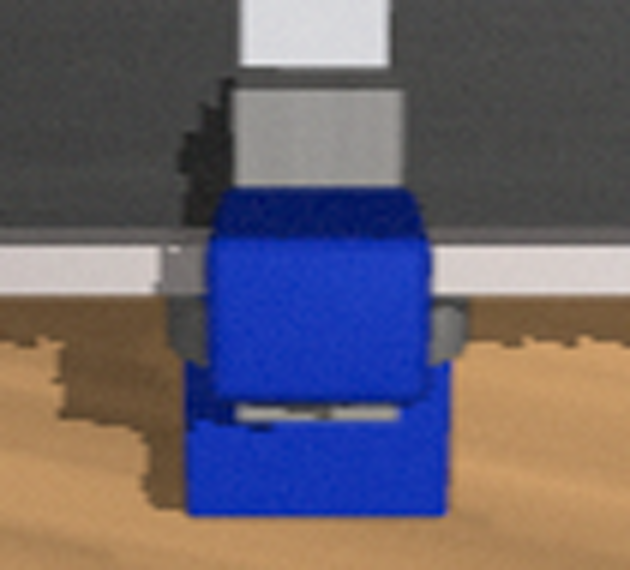

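View pics/b.png

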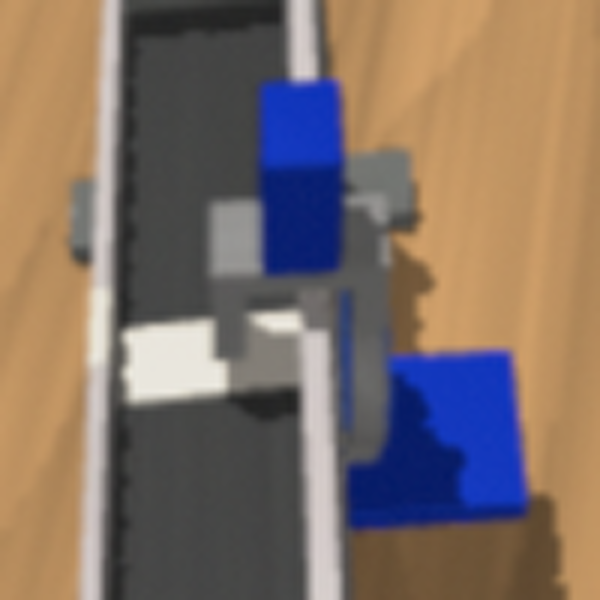

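```bash
python3 - <<'E'
from h import *
np.set_printoptions(precision=4,suppress=True)
W=np.load('W.npy',allow_pickle=True).item();S=calibration('side')
P,e=tri(W,(265+320/6,70+320/6),S,(225+300/6,285+125/6))
c=np.cos(np.radians(12.2));s=np.sin(np.radians(12.2));d=P-[.557,.231,.13]
print(P,e,'rail frame x,y,z of tab top (mm)',1e3*np.array([c*d[0]+s*d[1],-s*d[0]+c*d[1],d[2]]))
from workcell import *
print(monitor.read_state()['time'],monitor.read_state()['contact_force'])
E
```

```text
[0.5562 0.2301 0.1743] 0.0002717225586688154 rail frame x,y,z of tab top (mm) [-0.9425 -0.6786 44.313 ]
13.55 [ 0.1598  0.3387 -0.3582]
```

```bash
python3 -c "
from workcell import order
print(order.job_done())"
```

```text
the job is handed in; nothing more can be done
None
```

I hung the large blue Maddox carrier on the rail's front lip at the white mark, let go and backed the arm away. I handed the job in at about 13.6 s and it gives no verdict, so the result below is from my own checks.

- **Seating:** pressing down while still gripping met firm contact (27 N) at the height expected for a fully seated hook. After I let go, the pictures show the tooth behind the lip and the lens and foot in front. It looks upright and square.
- **Position:** two camera views put the tab about 1 mm from the mark both along and across the rail.
- **Disagreement:** the same measurement puts the tab centre about 24 mm above the lip, where exactly seated is 28 mm. It can't sit lower than seated, so I put this down to camera error; 24 mm is still within the 18–37 mm allowed.
- **Other carriers:** the route passed above the brass and black carriers and nothing suggested contact. In the last pictures the brass one looked unmoved. The arm mostly hid the black one, and I last saw it clearly, standing in place, just as I reached the rail. I did not measure either one's position at the end.

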